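Close a keyed filter cell

ROBOT

A 6-joint arm with a two-finger parallel gripper is mounted at the origin on a cart in front of the work surface, level with it; the furniture and walls round the work are solid. World frame = base frame: x ahead of the robot, y to its left, z up, the work surface at z = 0. Lengths are in mm, angles in degrees, forces in N, time in s.
With the tool pointing down it reaches from about 350 to 850 mm from the base axis. Payload 8.1 kg.
Tool frame: the origin (TCP) lies between the finger pads; the fingertips stand 11 mm ahead of it and the grasp point (between the pads) lies 8 mm behind it; z points along the fingers, y is the line along which they close (so a half turn about z gives the same grasp; the last joint's range is limited). The gripper opens to 85 mm and grips with 20 to 120 N. Pads are 22 mm wide; open, the fingers measure 114 mm over their backs; the gripper's body (76 mm by 85 mm) begins 54 mm behind the grasp point. The pads swing forward as they close: fully open they stand 13 mm farther back than shut.
Start: joints at [66.956, 7.471, 85.268, -0, 87.261, -4.893], TCP at [186.895, 570.154, 242.292] pointing down, gripper open.
Joint ranges: [-169.43, 169.43], [-51.17, 129.36], [1.28, 143.12], [-76.62, 256.62], [0, 156.53], [-152.29, 152.29]. Speed limits (degrees/s): [136.94, 136.94, 159.86, 180, 180, 180].

INTERFACE

Orientations are given as a 3x3 rotation matrix whose columns are the frame's x, y, z axes.
In Python, from rig import ctrl gives the robot as it stands. Calls block until the motion is done:
- ctrl.move_ptp(position, orientation): joint-space move of the TCP to a pose.
- ctrl.move_straight(position, ori=None, max_speed=150): straight line of the TCP; ori=None keeps the orientation; max_speed is the mean speed in mm/s.
- ctrl.movej(angles): joint-space move.
- ctrl.move_gripper(opening, f_grip=None): opening from 0.0 (shut) to 1.0 (fully open); f_grip is the grip in N (None keeps the last); returns when the fingers have stopped.
- ctrl.wait(seconds).
- ctrl.ik(position, orientation): joint angles nearest the present ones, or None.
- ctrl.sense(): the state.
- ctrl.camera(name): name is "scene" or "side" or "wrist"; returns a dict with "color" (480x640x3 uint8, red, green, blue), "fx", "fy", "cx", "cy" (pixels), "view" (4x4, takes a point from world to camera coordinates). Camera axes: x right, y down, z forward; pixel columns grow to the right and rows downward; lengths in mm; the calibration is good to about 2 mm. A picture is of the moment at which its call begins. There is no depth.
A pose or a line that the arm cannot do raises ctrl.PlanningError and nothing moves.
- ctrl.hand_in(): hands the job in; it is judged then, once.
The state is a dict: "t": time; "joint_positions": joint angles; "qvel": joint speeds; "joint_efforts": joint torques, N m; "eef_pos": TCP position; "ee_rot": TCP orientation; "force": force on the tool from outside, world axes, zero at the start; "torque": the same for the moment, N m; "grip_width": opening from 0.0 (shut) to 1.0 (fully open); "grip_force": force on a finger pad.
Only numpy, scipy, OpenCV 4.12 (cv2) and the standard library are available. Lean on these libraries where they do the work, as an engineer would, in place of code of your own. Each camera call takes 0.05 s, during which the arm holds its last target. There are 200 camera calls.

TASK

Put the vacuum-line filter cell on the bench back together: press the round sintered insert flush into the recess on top of the cell and let go of it, then set the knurled collar over it and turn the collar until its hidden keyways drop over the pins. Push the collar fully home against the sprung seal and finish while your gripper still holds it down there, ready for the clamp to be fitted. Leave the other things on the bench where they are.

Things in the scene. Friction and masses are not known exactly. Their poses are not given: they have to be found in the camera images.
- cell: Filter cell, a turned metal part fixed to the bench. Origin: centre of its underside; z up. Foot flange 84 mm across, 8 mm thick; body 64 mm across up to 34 mm above the bench, two hose nozzles at its sides (19 mm up, reaching 55 mm from the axis); above it, from 34 to 66 mm, an upright spigot 40 mm across, tapered to 36 mm over its top 4 mm
- cell_mouth (a point): Centre of the mouth of the round recess in the top of the spigot: on the cell's axis, level with the spigot's rim, 66 mm above the bench; z up. The recess is 30 mm across and 16 mm deep with a flat floor; the mouth widens to 32 mm over the top 2 mm
- pins (a point): Point on the cell's axis level with the middle of the four pins. The pins are 5 mm thick, stick out sideways from the spigot 90 degrees apart, end 25.7 mm from the axis, and their upper sides lie 12 mm below the spigot's rim. How they stand to this point's x and y axes is not told
- seal (a joint): Sprung face seal, a flat black rubber ring (42 mm inside, 59 mm outside) round the foot of the spigot. 0 = free, its top 24 mm below the spigot's rim; grows (m) as it is pressed down. It pushes up with 4 N when first touched and 10 N at 0.004, where the collar is fully home; 15 N is push enough
- insert_center (a point): Centre of the insert: a loose metal disc 28 mm across, 16 mm high, 50 g, steel rim, grey sintered middle, edges chamfered 1 mm, same both ways up. It stands flat, z up, so its centre is 8 mm above what it stands on. It fits the recess with 1 mm to spare all round; seated, its top is flush with the spigot's rim. Fingers at its sides do not fit into the recess
- collar_center (a point): Centre, half-way up, of the loose knurled collar: a metal cap 44 mm high, about 180 g, closed on top by a flat sight window; z up. It stands on its open end, so this point is 22 mm above what it stands on. Its upper 16 mm is the knurled head, 60 mm across, where it is gripped; below is a smooth skirt 58.4 mm across. Fully home, this point is 6 mm below the spigot's rim
- collar_edge (a point): Centre of the collar's lower edge, 22 mm below its centre. The bore above it is 42.6 mm wide, 28 mm deep, its mouth widened to 45.6 mm over 2 mm. Inside are four keyways 11 mm wide, 21 mm long, 90 degrees apart, open at this edge; none shows outside and their angle to this point's axes is not told: turn the collar to find them, 90 degrees at most
- collar_top (a point): Centre of the collar's top, 22 mm above its centre. With the keyways off the pins, the collar rests on the pins and this point is 32 mm above the spigot's rim. With them aligned (within about 6 degrees) it drops 12 mm on to the free seal, this point 20 mm above the rim; a further 4 mm push brings it fully home, 16 mm above the rim. If a pin rubs and it jams, ease it with a small turn
- grease_tube: Bystander: grease tube lying flat, 32 x 100 x 22 mm; its origin is under its middle
- beaker: Bystander: glass beaker, 54 mm across and 69 mm high; its origin is at the centre of its foot
- stopper: Bystander: rubber stopper, 31 mm across and 28 mm high; its origin is at the centre of its foot
- vial: Bystander: capped vial, 27 mm across and 61 mm high; its origin is at the centre of its foot

How it is judged:
By the outcome, as a careful person would: the job done as asked, in the order asked, and still so for the second after the job is handed in, while the arm keeps its last pose, push and grip.
It also fails if it takes over 72 s, if anything falls off the work surface, if the arm or the gripper's body presses on something with over 40 N, if the wrist force passes 120 N, or if a joint passes its speed limit or range.

## Working session

There is one attempt and no reset: what is moved stays moved. The work goes in short steps, each a Python script; the robot and the scene stay as the last script left them, time stands still between calls to the robot, and variables do not carry over. Pictures are saved under pics/ and viewed, at most 10 in all, crops included, and the job is handed in when it is done.

```bash
mkdir -p pics; ls
cat > h.py <<'E'
import numpy as np, cv2
from rig import ctrl
def snap(cam,name):
    c=ctrl.camera(cam); cv2.imwrite(f'pics/{name}.png',c['color'][:,:,::-1]); 
    np.savez(f'pics/{name}.npz',K=[c['fx'],c['fy'],c['cx'],c['cy']],V=c['view']); return c
def px2w(name,u,v,z):
    d=np.load(f'pics/{name}.npz');fx,fy,cx,cy=d['K'];V=d['V'];R=V[:3,:3];o=-R.T@V[:3,3]
    r=R.T@np.array([(u-cx)/fx,(v-cy)/fy,1]);return o+r*(z-o[2])/r[2]
def w2px(name,p):
    d=np.load(f'pics/{name}.npz');fx,fy,cx,cy=d['K'];V=d['V'];q=V[:3,:3]@np.array(p)+V[:3,3]
    return np.array([fx*q[0]/q[2]+cx,fy*q[1]/q[2]+cy])
def down(a):  # tool x axis at angle a deg in the world
    a=np.radians(a);c,s=np.cos(a),np.sin(a)
    return np.array([[c,s,0],[s,-c,0],[0,0,-1.]])
E
python3 - <<'E'
from h import *
for n in ["scene","side","wrist"]:
    snap(n,n+'0'); d=np.load(f'pics/{n}0.npz'); V=d['V']; print(n,d['K'],-V[:3,:3].T@V[:3,3],V[2,:3])
s=ctrl.sense();print(s)
E
```

```text
pics
scene [576.88939656 576.88939656 322.78908881 241.39525615] [ 26.42515153 -33.85071562 677.85209775] [ 0.6260097  -0.35915855 -0.69218277]
side [475.20575888 475.20575888 319.0912419  238.84767006] [ 736.96221015 -875.31188463  680.72344615] [-0.21155979  0.63575262 -0.74233488]
wrist [364.09000974 364.09000974 321.95224321 240.2871255 ] [122.27942611 589.78032901 371.35998856] [ 0.2539713  -0.08497362 -0.96347188]
{'t': 0.15, 'joint_positions': array([ 6.69552002e+01,  7.50412861e+00,  8.53146475e+01,  1.98459030e-05,
        8.72617292e+01, -4.89253365e+00]), 'qvel': array([ 0.02388929, -0.21449933, -0.19656525, -0.02522073, -0.04838826,
       -0.14369386]), 'joint_efforts': array([ 8.75667956e-04, -5.70067692e+01, -5.01155341e+01, -2.08281849e-04,
        9.68877284e-03, -4.52489178e-05]), 'eef_pos': array([186.74134745, 569.77622608, 241.49911004]), 'ee_rot': array([[-9.50231894e-01,  3.11543008e-01, -5.50338820e-04],
       [ 3.11543470e-01,  9.50231022e-01, -1.29281979e-03],
       [ 1.20180055e-04, -1.39993306e-03, -9.99999013e-01]]), 'force': array([-0.56141274, -0.2821009 , -0.0984736 ]), 'torque': array([ 0.0200897 ,  0.00430556, -0.04407285]), 'grip_force': 0.0, 'grip_width': 1.0020708646944736}
```

View pics/scene0.png

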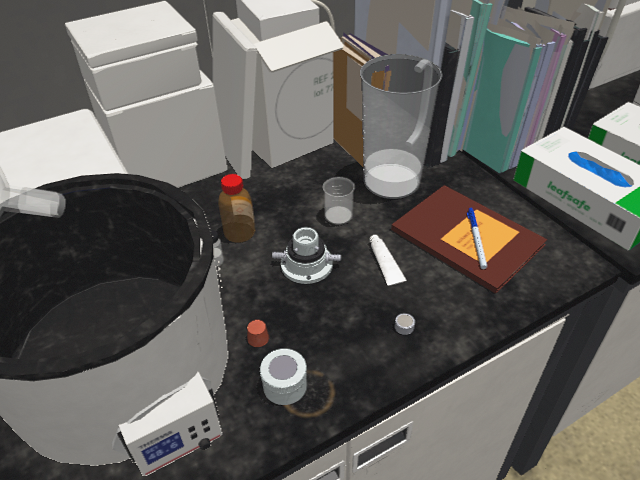

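View pics/side0.png

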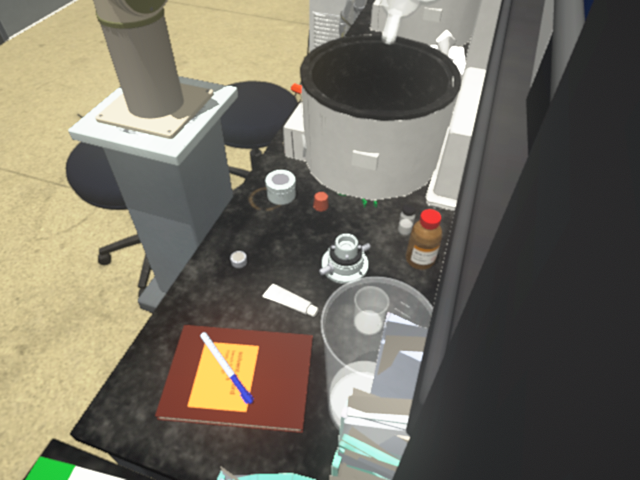

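The scene view shows the cell (mouth near 306,235), the collar (top near 284,366), the insert (405,322) and the stopper (257,333). The side view shows the cell mouth at 347,242, the collar top at 281,180 and the insert at 238,257. I'll zoom in for accurate pixel positions.

Run:
```python
from h import *
a=cv2.imread('pics/scene0.png');b=cv2.imread('pics/side0.png')
def cr(i,x,y,w,h,s): return cv2.resize(i[y:y+h,x:x+w],None,fx=s,fy=s,interpolation=cv2.INTER_CUBIC)
# each tile 60x50 px x6 => 400 x 300
t=[cr(a,266,215,80,70,4),cr(a,250,335,80,70,4),cr(a,380,295,50,35,8)[:280,:]][:3]
u=[cr(b,310,220,80,70,4),cr(b,250,160,80,70,4),cr(b,218,240,50,35,8)]
f=lambda l:np.hstack([cv2.resize(x,(266,233)) for x in l])
cv2.imwrite('pics/crop.png',np.vstack([f(t),f(u)]))
for n,z,s,d in [('mouth',66,(306,234),(347,241)),('collar',44,(284,363),(281,179)),('insert',16,(405,319),(238,254))]:
    print(n,px2w('scene0',*s,z),px2w('side0',*d,z))
```

```text
mouth [ 607.75950116 -337.59747449   66.        ] [ 609.05531194 -337.21571787   66.        ]
collar [ 429.4551907  -202.78293881   44.        ] [ 428.8137576  -201.33491195   44.        ]
insert [ 422.73307047 -395.70254912   16.        ] [ 420.31539561 -391.33427414   16.        ]
```

View pics/crop.png

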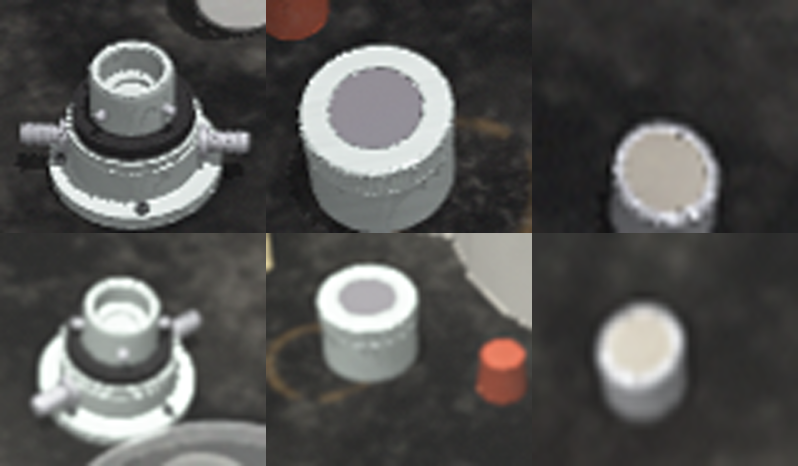

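The crop gives better centres. Scene: mouth (305.4,235.7), collar (283.1,367.7), insert (405.2,320.8). Side: mouth (346.4,241.9), collar (280.7,179.2), insert (238.3,256.8). The tall pot lies between the start pose and the work, so I'll check its size before swinging across.

Run:
```python
from h import *
np.set_printoptions(precision=1,suppress=True)
for n,z,s,d in [('mouth',66,(305.4,235.7),(346.4,241.9)),('collar',44,(283.1,367.7),(280.7,179.2)),('insert',16,(405.2,320.8),(238.3,256.8))]:
    print(n,px2w('scene0',*s,z),px2w('side0',*d,z))
print('pot base front',px2w('side0',370,200,0))
for h in (150,200,250,300): print(h,*[px2w('side0',*p,h) for p in [(301,78),(460,80),(380,38),(380,115)]],px2w('scene0',218,260,h))
print('beaker',px2w('scene0',339,215,0),px2w('side0',369,326,0),'vial',px2w('side0',405,233,0),'bottle',px2w('scene0',239,235,0),px2w('side0',430,212,110))
print('cyl',px2w('scene0',393,190,0),'tube',px2w('scene0',387,262,0),'stopper',px2w('scene0',258,340,0))
for p in [(610,-337,300),(425,-394,200),(429,-202,250),(250,570,450),(300,-400,400),(350,350,450)]:
    q=ctrl.ik(p,down(60));print(p,q)
```

```text
mouth [ 604.9 -334.9   66. ] [ 608.7 -339.6   66. ]
collar [ 423.7 -198.4   44. ] [ 428.5 -202.1   44. ]
insert [ 419.9 -394.    16. ] [ 423.7 -397.2   16. ]
pot base front [ 607.1 -153.2    0. ]
150 [395.    8.9 150. ] [721.1 120.9 150. ] [509.  253.1 150. ] [590.8 -69.3 150. ] [ 544.8 -175.6  150. ]
200 [427.2 -74.4 200. ] [722.6  27.1 200. ] [530.5 146.8 200. ] [ 604.6 -145.3  200. ] [ 495.7 -162.1  200. ]
250 [ 459.5 -157.7  250. ] [724.1 -66.8 250. ] [552.   40.5 250. ] [ 618.4 -221.2  250. ] [ 446.6 -148.7  250. ]
300 [ 491.7 -241.   300. ] [ 725.6 -160.6  300. ] [573.5 -65.8 300. ] [ 632.1 -297.1  300. ] [ 397.5 -135.3  300. ]
beaker [ 682.7 -444.9    0. ] [ 684.7 -448.2    0. ] vial [ 696.2 -220.9    0. ] bottle [ 729.  -270.8    0. ] [ 732.7 -263.9  110. ]
cyl [ 689.7 -567.8    0. ] tube [ 542.6 -450.     0. ] stopper [ 511.8 -200.9    0. ]
(610, -337, 300) [-33.1  22.   62.3  -0.   95.7  -3.1]
(425, -394, 200) [-47.9   5.6  91.7  -0.   82.7 -17.9]
(429, -202, 250) [-31.4 -12.6 103.9  -0.   88.7  -1.4]
(250, 570, 450) [ 61.6  12.1  58.5  -0.  109.3  91.6]
(300, -400, 400) [-59.   -8.6  84.9  -0.  103.6 -29. ]
(350, 350, 450) [ 39.1  -8.   79.2  -0.  108.8  69.1]
```

View pics/wrist0.png

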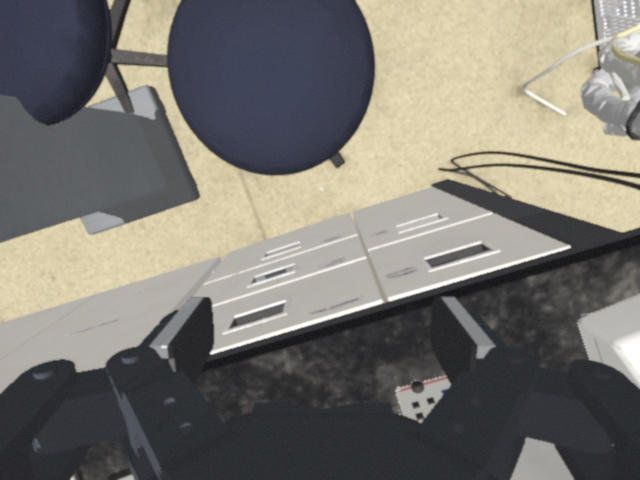

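The wrist view shows only the floor, the bench edge and the open fingers. I'll retract, swing round at low radius above the pot, then look at the insert from close up.

Run:
```python
from h import *
np.set_printoptions(precision=1,suppress=True)
q=ctrl.ik((150,370,420),down(157)); print(q)
ctrl.movej(q); q=np.array(q); q[0]=-43; q[5]=0; ctrl.movej(q)
ctrl.move_ptp((421.8,-395.6,130),down(47)); ctrl.move_gripper(0.6)
s=ctrl.sense();print(s['t'],s['eef_pos'],s['grip_width'])
snap('wrist','w1'); print(w2px('w1',(421.8,-395.6,16)))
```

```text
[ 60.6 -23.7  95.1  -0.  108.6  -6.4]
5.1833 [ 421.9 -395.6  130.4] 0.5958623481699109
[320.6 238.9]
```

View pics/w1.png

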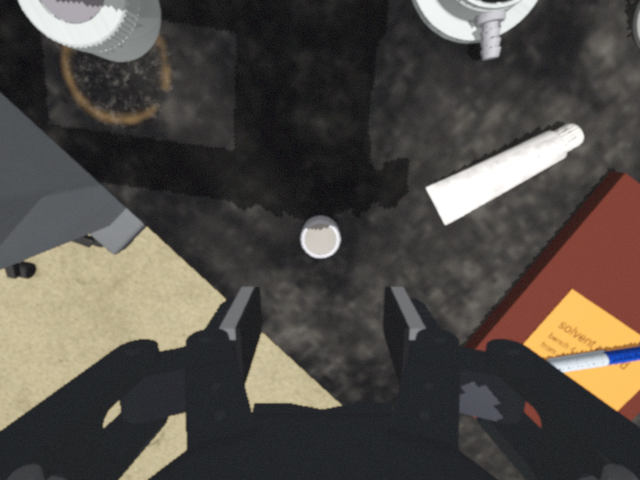

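The insert top is at pixel (320.5,237), against a predicted (320.6,238.9), so the estimate holds to about 1 mm. I'll grasp it near its top, lift it and check the recess from above.

Run:
```python
from h import *
np.set_printoptions(precision=2,suppress=True)
p=px2w('w1',320.5,237,16);print(p)
R=down(47)
ctrl.move_straight((p[0],p[1],17),R); 
ctrl.move_gripper(0,30); s=ctrl.sense();print(s['t'],s['eef_pos'],s['grip_width'],s['grip_force'],s['force'])
ctrl.move_straight((p[0],p[1],120)); s=ctrl.sense();print(s['grip_width'],s['grip_force'])
ctrl.move_ptp((606.8,-337.2,180),R); ctrl.wait(.2); s=ctrl.sense();print(s['t'],s['eef_pos'],s['grip_width'])
snap('wrist','w2');print(w2px('w2',(606.8,-337.2,66)))
```

```text
[ 422.65 -394.56   16.  ]
6.475 [ 423.47 -395.5    18.62] 0.3052145613358892 29.236048758029938 [-0.61  0.25  7.28]
0.30277383516522505 29.526572227478027
8.3333 [ 605.18 -338.13  179.26] 0.3037661383687943
[321.91 236.69]
```

View pics/w2.png

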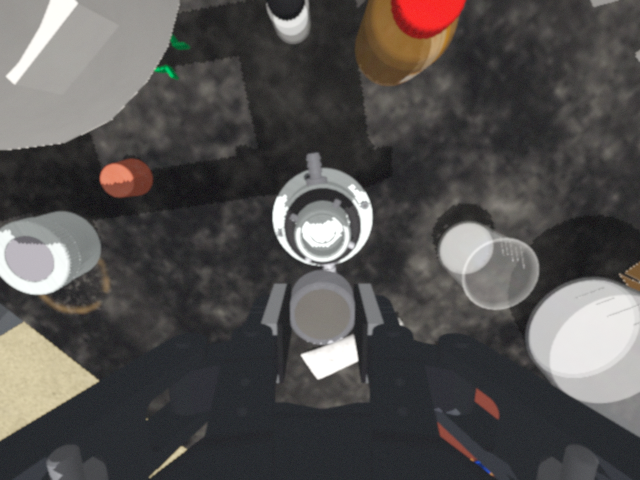

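The cell is in view, with the recess near (322,230) and the insert held level at about (322,305). Zooming in for centring.

Run:
```python
from h import *
a=cv2.imread('pics/w2.png')
i=cv2.resize(a[190:350,265:385],None,fx=3.75,fy=3.75,interpolation=cv2.INTER_CUBIC)
i=(255*(i/255.)**1.5).astype(np.uint8)
cv2.imwrite('pics/w2c.png',i)
s=ctrl.sense();p=s['eef_pos'];print(s['t'],p)
print(w2px('w2',(p[0],p[1],p[2]-2.6)))
```

```text
8.3833 [ 605.45105948 -338.10003347  179.54857196]
[320.83911778 312.06563782]
```

View pics/w2c.png

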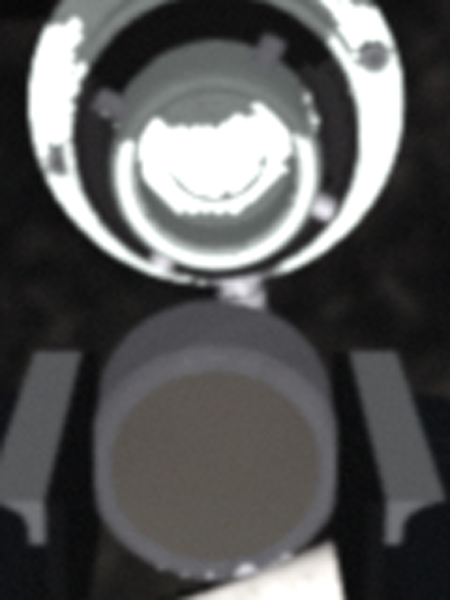

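Held insert top centre is at about (322.6,312.7), within 0.7 mm of the prediction. The recess mouth is at about (322.9,235.1), about 1 mm from my estimate. Lowering with a force check.

Run:
```python
from h import *
np.set_printoptions(precision=2,suppress=True)
m=px2w('w2',321.6,234.8,66);print(m); np.save('m.npy',m)
R=down(47)
ctrl.move_straight((m[0],m[1],100),R); ctrl.wait(.6)
s=ctrl.sense();print(s['t'],s['eef_pos']); e=m[:2]-s['eef_pos'][:2];f0=s['force'];print(f0,e)
ctrl.move_straight((m[0]+e[0],m[1]+e[1],88)); ctrl.wait(.3)
s=ctrl.sense();print(s['eef_pos'],s['force']-f0)
for z in np.arange(86,76.5,-1):
    ctrl.move_straight((m[0]+e[0],m[1]+e[1],z),max_speed=10)
    s=ctrl.sense();f=s['force']-f0;print(z,s['eef_pos'],f)
    if np.linalg.norm(f)>6:break
print(s['t'])
```

```text
[ 607.57 -336.07   66.  ]
9.6667 [ 607.55 -336.07  100.02]
[-0.32 -0.18  0.59] [ 0.02 -0.  ]
[ 607.82 -336.21   88.48] [ 0.54  0.16 -0.59]
86.0 [ 607.49 -336.01   85.84] [-0.56  0.94 -1.14]
85.0 [ 607.52 -336.05   84.89] [ 0.07 -0.41 -1.96]
84.0 [ 607.52 -336.02   83.85] [ 0.24  0.03 -1.34]
83.0 [ 607.49 -336.01   82.85] [ 0.87  0.32 -1.16]
82.0 [ 607.52 -336.03   81.88] [-0.33 -0.01 -1.36]
81.0 [ 607.51 -336.04   80.87] [ 0.82 -0.35 -1.9 ]
80.0 [ 607.51 -336.03   79.87] [ 0.67  0.79 -1.49]
79.0 [ 607.51 -336.02   78.89] [-0.04  0.2  -0.67]
78.0 [ 607.49 -336.     77.86] [-0.71 -0.45 -1.01]
77.0 [ 607.64 -336.09   77.02] [ 0.22 -0.61  0.35]
12.8167
```

Insert has entered about 6 mm with no contact. Releasing it, then pressing with closed fingertips.

Run:
```python
from h import *
np.set_printoptions(precision=2,suppress=True)
m=np.load('m.npy')
ctrl.move_gripper(0.5); ctrl.move_straight((m[0],m[1],105)); ctrl.wait(.1)
snap('wrist','w3')
ctrl.move_gripper(0,30); s=ctrl.sense();f0=s['force'];print(s['t'],s['grip_width'],f0)
ctrl.move_straight((m[0],m[1],82));
for z in np.arange(80,72,-1):
    ctrl.move_straight((m[0],m[1],z),max_speed=15)
    s=ctrl.sense();f=s['force']-f0;print(z,s['eef_pos'],f)
    if f[2]>12:break
ctrl.move_straight((m[0],m[1],110));print(ctrl.sense()['t'])
# back off to see the mouth
ctrl.move_straight((m[0],m[1],180));ctrl.wait(.1);snap('wrist','w4')
def c(n): return cv2.resize(cv2.imread(f'pics/{n}.png')[180:380,250:400],None,fx=2.6,fy=2.6,interpolation=cv2.INTER_CUBIC)
cv2.imwrite('pics/w34.png',np.hstack([c('w3'),c('w4')]))
print(w2px('w4',m))
```

```text
14.0917 -0.0006073596382552771 [-0.25 -0.08 -0.7 ]
80 [ 607.88 -336.28   80.71] [-0.01  0.12  1.19]
79 [ 607.64 -336.1    79.16] [-0.33 -0.16  0.38]
78 [ 607.49 -336.02   77.86] [0.22 0.74 0.49]
77 [ 607.68 -336.17   77.16] [ 0.47 -0.38  0.94]
76 [ 607.76 -336.18   77.09] [-2.    1.96  7.97]
75 [ 607.86 -336.24   77.06] [-4.93  3.6  12.9 ]
16.3083
[323.09 239.53]
```

View pics/w34.png

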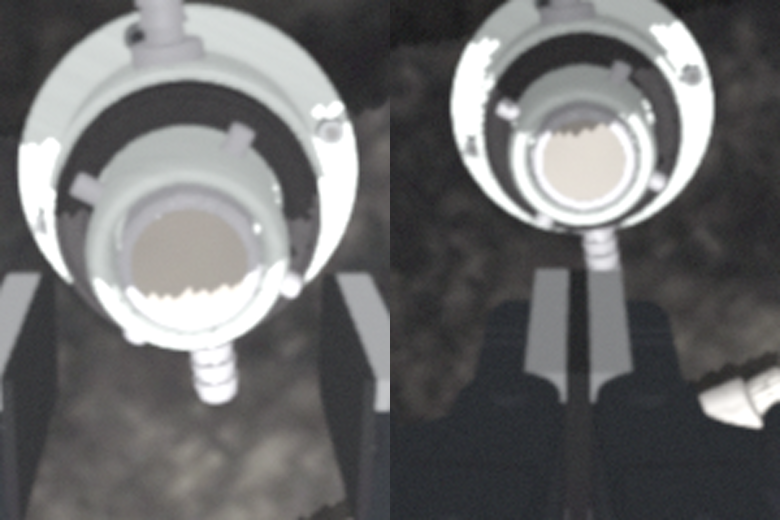

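The fingertips met resistance at TCP z 77.1, so the insert top is at 66.1, flush with the rim. The picture shows it sitting centred in the mouth. Now the collar.

Run:
```python
from h import *
np.set_printoptions(precision=1,suppress=True)
for p in [(220,430),(145,472),(200,375)]: print('box',px2w('scene0',*p,0),px2w('scene0',*p,60))
R=down(15)
ctrl.move_gripper(1.0)
ctrl.move_ptp((426,-200.3,158),R);ctrl.wait(.4)
s=ctrl.sense();print(s['t'],s['eef_pos'],s['joint_positions'])
snap('wrist','w5');print(w2px('w5',(426,-200.3,44)))
```

```text
box [410.6 -97.7   0. ] [376.6 -92.   60. ]
box [407.1   1.6   0. ] [373.4  -1.5  60. ]
box [ 500.2 -106.7   -0. ] [ 458.3 -100.3   60. ]
19.1667 [ 426.3 -200.5  158. ] [-31.4  -9.6 111.1  -0.   78.6  43.6]
[320. 240.]
```

View pics/w5.png

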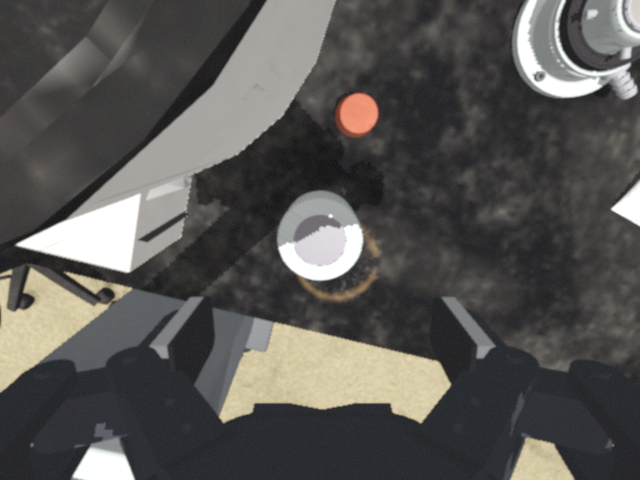

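The collar's top is centred at about (320.5,240), matching the estimate, and there's clearance to the white box. Grasping it and carrying it to the cell.

Run:
```python
from h import *
np.set_printoptions(precision=2,suppress=True)
m=np.load('m.npy');R=down(15)
x,y,_=px2w('w5',320.5,239.7,44);print(x,y)
ctrl.move_straight((x,y,24),R);s=ctrl.sense();f0=s['force']
ctrl.move_gripper(0,60);ctrl.wait(.2);s=ctrl.sense();print(s['t'],s['eef_pos'],s['grip_width'],s['grip_force'],s['force']-f0)
ctrl.move_straight((x,y,140));s=ctrl.sense();print(s['grip_width'],s['grip_force'])
ctrl.move_ptp((m[0],m[1],140),R);ctrl.wait(.5);s=ctrl.sense();f0=s['force'];print(s['t'],s['eef_pos'],s['joint_positions'],f0)
np.save('f0.npy',f0)
snap('wrist','w6');snap('scene','s6')
ctrl.move_straight((m[0],m[1],96),R);ctrl.wait(.2)
for z in np.arange(94,71,-1):
    ctrl.move_straight((m[0],m[1],z),max_speed=15)
    s=ctrl.sense();f=s['force']-f0;print(z,s['eef_pos'],f)
    if np.linalg.norm(f)>5:break
print(s['t'],s['grip_force'])
snap('side','d6')
```

```text
426.31829064624236 -200.60715607596654
20.8333 [ 427.28 -201.12   25.47] 0.6870293492041248 63.23239088058472 [-1.08  2.    6.34]
0.68808883994136 64.48389887809753
23.1667 [ 607.57 -336.    140.4 ] [-33.17  25.36  74.71  -0.    79.9   41.82] [ 0.26  0.14 -2.39]
94 [ 607.58 -336.08   94.16] [-0.07  0.08 -0.3 ]
93 [ 607.47 -335.99   92.84] [ 0.08 -0.    0.45]
92 [ 607.49 -336.04   91.85] [ 0.27 -0.13  0.98]
91 [ 607.51 -336.02   90.87] [-0.17 -0.33  0.17]
90 [ 607.51 -336.03   89.88] [-0.43  0.27 -0.05]
89 [ 607.49 -336.03   88.85] [-0.39  0.45  0.17]
88 [ 607.5  -336.04   87.9 ] [-0.02  0.28  0.92]
87 [ 607.52 -336.04   86.87] [-0.28 -0.73  0.24]
86 [ 607.51 -336.05   85.9 ] [-0.84 -0.2   0.2 ]
85 [ 607.5  -336.02   84.86] [-0.84 -0.83  0.02]
84 [ 607.52 -336.03   83.86] [ 0.17 -0.82  0.02]
83 [ 607.48 -336.02   82.88] [-0.08  0.9  -0.58]
82 [ 607.51 -336.02   81.87] [-0.5  -0.31  0.03]
81 [ 607.52 -336.03   80.86] [-0.49 -0.74 -0.27]
80 [ 607.51 -336.02   79.88] [ 0.29 -0.26  1.17]
79 [ 607.49 -336.03   78.87] [0.27 0.56 0.34]
78 [ 607.51 -336.01   77.87] [-0.38 -0.71  1.07]
77 [ 607.52 -336.04   76.89] [-0.19  0.2   0.75]
76 [ 607.52 -336.04   75.88] [-0.02 -0.28 -0.06]
75 [ 607.48 -336.01   74.86] [-0.11 -0.52  0.55]
74 [ 607.52 -336.02   73.87] [-1.28  0.46  0.47]
73 [ 607.51 -336.03   72.9 ] [ 0.65 -0.54  0.09]
72 [ 607.49 -336.01   71.86] [ 0.3  -0.95  0.18]
29.6917 64.61287379264832
```

TCP z 71.9 is already below the height where the collar would rest on the pins (about 79.5), with no force, so the keyways look aligned. The test is whether the seal's 4 to 10 N shows up at TCP 67.5 to 63.5.

Run:
```python
from h import *
np.set_printoptions(precision=2,suppress=True)
m=np.load('m.npy');f0=np.load('f0.npy')
for z in np.arange(71,60.5,-1):
    ctrl.move_straight((m[0],m[1],z),max_speed=15)
    s=ctrl.sense();f=s['force']-f0;print(z,s['eef_pos'],f,s['torque'])
    if f[2]>9 :break
print(s['t'],s['grip_force'])
snap('side','d7');snap('scene','s7')
a=cv2.resize(cv2.imread('pics/d7.png')[180:300,290:400],(400,436),interpolation=2)
b=cv2.resize(cv2.imread('pics/s7.png')[170:290,250:360],(400,436),interpolation=2)
cv2.imwrite('pics/f.png',np.hstack([a,b]))
```

```text
71.0 [ 607.5  -336.01   70.87] [-0.15  0.31  0.23] [-0.04  0.    0.01]
70.0 [ 607.51 -336.03   69.89] [ 0.05 -0.6   0.2 ] [ 0.03 -0.04  0.02]
69.0 [ 607.49 -336.01   68.84] [-0.91 -0.38 -0.57] [ 0.04 -0.04  0.05]
68.0 [ 607.48 -336.     67.86] [-0.83 -0.51  0.14] [-0.04 -0.05 -0.01]
67.0 [ 607.72 -336.2    67.53] [-2.2   1.31  4.18] [0.11 0.26 0.  ]
66.0 [ 607.83 -336.23   66.46] [-1.53  0.89  5.1 ] [0.11 0.23 0.01]
65.0 [ 607.84 -336.24   65.4 ] [-1.61  1.13  8.  ] [ 0.07  0.18 -0.01]
64.0 [ 607.85 -336.25   64.58] [-2.4   0.49  8.22] [ 0.24  0.31 -0.03]
63.0 [ 607.87 -336.25   63.76] [-2.19  0.84  9.96] [ 0.22  0.4  -0.04]
31.9917 65.25352835655212
```

View pics/f.png

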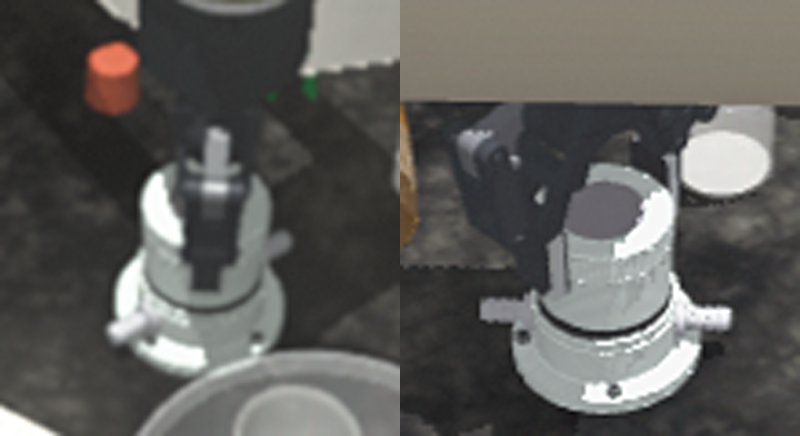

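The collar is over the spigot and sits on the seal ring. Seal force began at 67.5, exactly as predicted, and is now 10 N at about 3.8 mm. I'll push the last bit to the stop and settle.

Run:
```python
from h import *
np.set_printoptions(precision=2,suppress=True)
m=np.load('m.npy');f0=np.load('f0.npy')
z=63.
while z>59.5:
    ctrl.wait(.4); F=[];Z=[]
    for _ in range(5): ctrl.wait(.04);s=ctrl.sense();F.append(s['force']-f0);Z.append(s['eef_pos'][2])
    f=np.mean(F,0);print(z,np.mean(Z),f,s['grip_force'],s['t'])
    if f[2]>12.5:break
    z-=.4;ctrl.move_straight((m[0],m[1],z),max_speed=15)
```

```text
63.0 63.81528159821447 [-2.5   1.77  9.48] 65.25243401527405 32.7
62.6 63.59028965087159 [-2.95  1.39 10.87] 65.51289439201355 33.5583
62.2 63.565747090022604 [-4.46  2.79 13.2 ] 65.55187940597534 34.4167
```

The TCP has stalled at 63.57 (63.5 expected) while the force rose to 13 N, so the collar is fully home on its stop and still gripped.

```bash
python3 -c "
from rig import ctrl
print(ctrl.hand_in())"
```

```text
the job is handed in; nothing more can be done
None
```

I handed the job in at about 34 s: the insert is pressed flush and released, and the collar is fully home on the seal and still gripped at about 13 N. Its keyways were already lined up, so it dropped over the pins without being turned.

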